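# Slide a circuit board out over the stand's edge

## Task

Push the brown circuit board along the grey stand, away from the robot, until its bare copper-striped end sticks out 30 mm past the stand's far edge, lying flat and square to that edge, so that an edge connector can be clipped on. Only push it with the fingers, never lift it off the stand, and leave the relay, fuse block, breaker and meter where they are.

Things in the scene. Friction and masses are not known exactly. Their poses are not given: they have to be found in the camera images.
- board: Loose flat brown circuit board, 110 (x) x 90 (y) x 4 mm thick, about 0.16 kg, lying on the stand. A grey terminal strip runs along its rear end; components up to 15 mm high stand in the middle; copper stripes run to the front end. Origin: centre of the underside; +x points to the front end, z up. It slides with ordinary friction and stays where left. Starts up to 0.3 rad from square.
- board_front (a point): Middle of the board's front (copper-striped) end, at the underside; 55 mm from the board's origin along its +x. At the start it lies 15 to 65 mm short of the stand's far edge.
- board_rear (a point): Middle of the board's rear end, at the underside. The terminal strip, 12 mm (x) x 84 mm (y), stands flush with this end: its flat upright rear face reaches from here to 18 mm above the underside. 55 mm from the board's origin along its -x.
- stand: Fixed bench stand: flat grey top on two wooden cheeks, 240 mm along its x x 300 mm along its y, top 60 mm above the table; no rim. Origin: centre of its footprint, on the table. +x points away from the robot, toward the far edge (turned up to 0.4 rad from straight ahead); z up.
- stand_edge (a point): Middle of the stand's far edge, on the top surface (120 mm from the stand's origin along its +x, 60 mm up). Same axes as the stand: x points outward past the edge, y along it.
- relay: Bystander: small plug-in relay, clear cap on black base, 28 x 22 mm, 36 mm high, standing on the stand near its left or right side, about 120 mm from the stand's middle line. Origin: centre of the underside.
- fuse_block: Bystander: white ceramic fuse block, 40 x 24 mm, 32 mm high, on the stand near the other side, about 120 mm from the middle line. Origin: centre of the underside.
- breaker: Bystander: white three-pole circuit breaker with blue toggle, 85 x 54 mm, 73 mm high, lying on the table left of the stand. Origin: centre of the underside.
- meter: Bystander: red hand multimeter, 150 x 78 mm, 44 mm high, lying on the table right of the stand. Origin: centre of the underside.
Mind the look-alikes: they are no part of the job. There is more than one size of the board; the one meant has the size given above.

How it is judged (in metres and radians):
At the end, for the whole second after the job is handed in: The middle of the board's front end is 30 mm (within 7 mm) past the stand's far edge, the board lies flat on the stand, square to the edge within 0.12 rad (7 degrees) and at rest; each bystander within 15 mm of where it began (x of board_front in the frame of stand_edge between 0.023 and 0.037 m and angle between the x axis of board and the x axis of stand, either way round below 0.12 rad and angle between board's own z axis and vertical below 0.04 rad and z of board in the frame of stand between 0.056 and 0.064 m and linear speed of board below 0.01 m/s and distance of each of relay, fuse_block, breaker, meter from where it was at the start of the episode below 0.015 m); the robot touches nothing.
It fails at once if the board is lifted or carried (raised more than 8 mm off the stand, or tipped more than 0.25 rad) (z of board in the frame of stand above 0.068 m or angle between board's own z axis and vertical above 0.25 rad).
It fails at once if a bystander is moved more than 15 mm or tipped over (distance of any of relay, fuse_block, breaker, meter from where it was at the start of the episode above 0.015 m or angle between any of relay, fuse_block, breaker, meter's own z axis and vertical above 0.3 rad).
It also fails if it takes over 35 s, if anything falls off the work surface, if the arm or the gripper's body presses on something with over 40 N, if the wrist force passes 120 N, or if a joint passes its speed limit or range.

## Robot

A 6-joint arm with a two-finger parallel gripper is mounted at the origin on the work surface. World frame = base frame: x ahead of the robot, y to its left, z up, the work surface at z = 0. Lengths are in mm, angles in rad, forces in N, time in s.
With the tool pointing down it reaches from about 350 to 850 mm from the base axis. Payload 8.1 kg.
Tool frame: the origin (TCP) lies midway between the tips of the shut fingers; the grasp point (between the pads) lies 19 mm behind it (bot.tcp_to_grasp is the x of the grasp point in the tool frame, in mm); x points along the fingers, y is the direction in which the jaws open and shut, and the axes are right-handed (so a half turn about x gives the same grasp; the last joint's range is limited). The gripper opens to 93 mm and grips with 3 to 60 N. Pads are 15 mm wide; open, the fingers measure 128 mm over their backs; the gripper's body (75 mm by 188 mm) begins 65 mm behind the grasp point.
Start: joints at [1.23, 0.13, 1.488, -0, 1.523, -0.085], TCP at [151.789, 580.487, 218.635] pointing down, gripper open.
Joint ranges: [-2.96, 2.96], [-0.89, 2.26], [0.02, 2.5], [-1.34, 4.48], [0, 2.73], [-2.66, 2.66]. Speed limits (rad/s): [2.39, 2.39, 2.79, 3.14, 3.14, 3.14].

## Interface

Orientations are given as a unit quaternion [x, y, z, w].
In Python, from rig import bot gives the robot as it stands.
- The arm moves only by the shell command python3 -m creep 'ROWS' [FORCE]. ROWS is JSON, a list of rows, each a list of 7 numbers: the shift along the world's x, y, z normalised to -1 to 1, where 1 is 20 mm, then the turn, a rotation vector about the world's x, y, z normalised to -1 to 1, where 1 is 180 degrees, then the opening, from 0 (shut) to 1 (fully open). A call has 1 to 5 rows; each row shifts and turns the commanded pose from where the row before left it; what a row does not reach is not made up. A row lasts 1/8 s, in which the tool goes at most 62.5 mm and 10.7 degrees, less where a joint would pass 70% of its speed; a pose out of reach is approached as far as the arm can. A call with a number of a shift or a turn outside -1 to 1 is refused whole. A call with a gripper value outside its range is refused whole. The fingers move at their own pace and stop on an object; FORCE is the grip in N (left out, the last holds). Time passes only in rows, so rows that do not move let the fingers close. It gives the time, the measured TCP pose, the force and the opening at its end, in the units of the state.
- bot.sense(): the state, without advancing time (a new reading comes with each control period).
- bot.grab_frame(name): name is "side" or "top"; returns a dict with "img" (420x560x3 uint8, red, green, blue), "depth" (420x560 float32, mm along the optical axis (not along the pixel's ray), 0 where there is no reading), "fx", "fy", "cx", "cy" (pixels), "dist" ([k1, k2, p1, p2, k3] as OpenCV has them; the pictures are not rectified), "R" (3x3) and "t" (3): a world point X has camera coordinates R X + t. Camera axes: x right, y down, z forward; pixel columns grow to the right and rows downward; lengths in mm; the calibration is good to about 2 mm. A picture is of the moment at which its call begins.
- bot.job_done(): hands the job in, once; it reports no verdict.
Trained networks look in a picture, given as the dict that the camera call returned (one of the last four; its "shot" number tells which), for a name from the list of things; names that differ only in an ending like _2 or _b are one class to them, and where a whole thing is asked for, a point or a joint stands for the part that bears it (a point fixed in the world has none). Each returns a list of dicts, best first, with "conf" (0 to 1); they miss things now and then, are a little off and sometimes report something else, mostly with a low value. They report only what shows in the picture. A call takes as long as a camera call. They do not tell look-alikes from the thing itself.
- bot.outline_of(picture, label): "mask" (420x560 bool, what is visible of it) and "bbox" ([left, top, right, bottom] in pixels, round what is visible of it).
The state is a dict: "clock": time; "qpos": joint angles; "dq": joint speeds; "joint_efforts": joint torques, N m; "eef_pos": TCP position; "tool_rot": TCP orientation; "wrist_force": force on the tool from outside, world axes, zero at the start; "torque": the same for the moment, N m; "width": opening from 0.0 (shut) to 1.0 (fully open).
Only numpy, scipy, OpenCV 4.12 (cv2) and the standard library are available. Lean on these libraries where they do the work, as an engineer would, in place of code of your own. Each camera call takes 0.05 s, during which the arm holds its last target.

## Working session

There is one attempt and no reset: what is moved stays moved. The work goes in short steps, Python scripts to look and compute and a shell command to move; the robot and the scene stay as the last step left them, time stands still between calls to the robot, and variables do not carry over. Pictures are saved under pics/ and viewed, and the job is handed in when it is done.

```bash
ls; mkdir -p pics; python3 - <<'E'
from rig import bot
import cv2, numpy as np, pickle
s=bot.sense(); print(s['clock'],s['eef_pos'],s['tool_rot'],s['width'])
fs={}
for n in ("top","side"):
    f=bot.grab_frame(n); fs[n]=f
    cv2.imwrite(f"pics/{n}0.png",f['img'][:,:,::-1])
    print(n,f['fx'],f['cx'],f['cy'],f['dist'],np.round(f['R'],3).tolist(),f['t'])
    for l in ("board","stand"):
        for d in bot.outline_of(f,l): print(n,l,d['conf'],d['bbox'])
        
pickle.dump(fs,open('f0.pkl','wb'))
E
```

```text
pics
0.0 [151.60486564 579.91858923 217.56889302] [ 0.08955027  0.70146703 -0.09086279  0.70119092] 1.002205984648246
top 489.6382711765147 277.4759753597168 203.78875619552292 [-0.1573657  0.         0.         0.         0.       ] [[-0.014, -1.0, 0.0], [-0.997, 0.014, -0.072], [0.072, -0.001, -0.997]] [ -38.61568548  583.79946194 1084.43617868]
top board 0.67 [207.5, 259.0, 222.2, 274.2]
top board 0.65 [396.6, 147.3, 466.8, 216.7]
top board 0.56 [84.9, 143.5, 153.6, 207.5]
top stand 0.86 [175.3, 147.5, 341.6, 297.9]
top stand 0.66 [145.3, 264.2, 191.6, 310.2]
side 452.87199375038097 271.0619438597775 204.36631673697806 [0.01207033 0.         0.         0.         0.        ] [[0.921, -0.389, 0.001], [-0.309, -0.733, -0.606], [0.236, 0.558, -0.796]] [-560.57562999  191.30351149  858.83307865]
side board 0.92 [218.1, 91.1, 261.7, 136.1]
side board 0.73 [333.7, 335.8, 416.8, 420.0]
side board 0.71 [230.0, 169.8, 296.8, 225.1]
side stand 0.57 [147.7, 139.3, 336.2, 293.7]
```

View pics/top0.png

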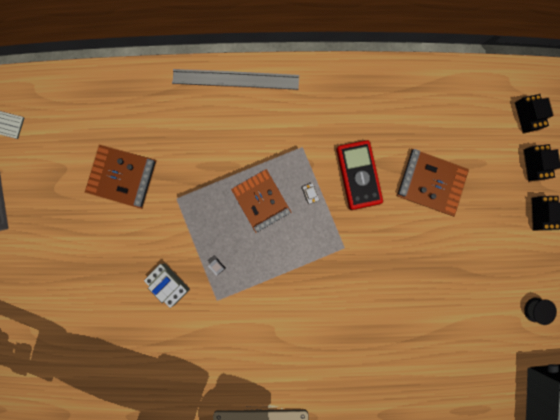

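View pics/side0.png

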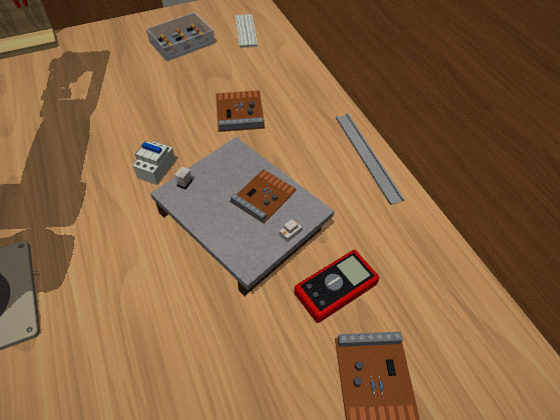

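```bash
python3 - <<'E'
import cv2,pickle
f=pickle.load(open('f0.pkl','rb'))
a=f['top']['img'][130:315,130:350,::-1]
cv2.imwrite('pics/crop0.png',cv2.resize(a,None,fx=3.2,fy=3.2,interpolation=cv2.INTER_CUBIC))
E
```

```text
(no output)
```

View pics/crop0.png

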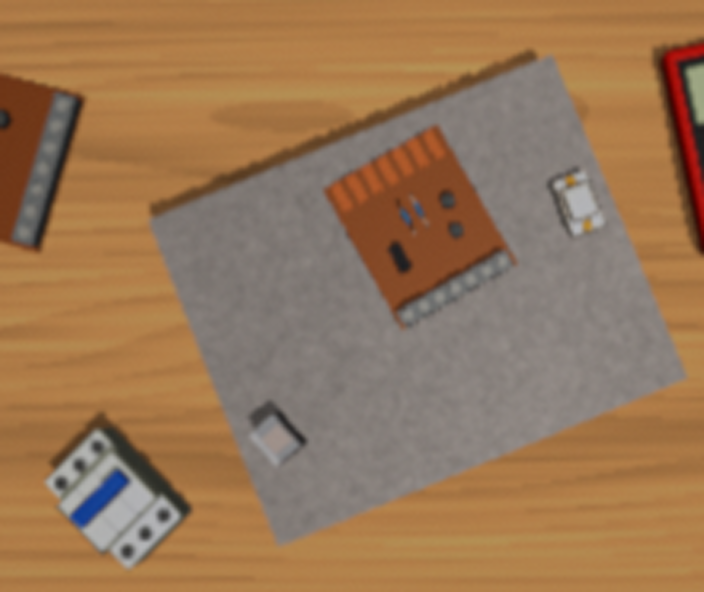

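The three candidate boards in the top view are at (262,199) on the stand, (120,177) on the table and (434,182) on the table. Only the one at (262,199) lies on the stand, between the relay (215,265) and the fuse block (311,192), and the enlarged crop confirms this. I'll check its size while measuring.

```bash
cat > h.py <<'E'
import numpy as np, cv2
from scipy.optimize import minimize, least_squares
def K(f): return np.array([[f['fx'],0,f['cx']],[0,f['fy'],f['cy']],[0,0,1.]])
def unproj(f,px,z):
    u=cv2.undistortPoints(np.asarray(px,float).reshape(-1,1,2),K(f),np.array(f['dist'],float)).reshape(-1,2)
    R=np.array(f['R']);t=np.array(f['t'])
    d=np.c_[u,np.ones(len(u))]@R; C=-R.T@t
    return C+d*((z-C[2])/d[:,2])[:,None]
def proj(f,X):
    p,_=cv2.projectPoints(np.asarray(X,float).reshape(-1,1,3),cv2.Rodrigues(np.array(f['R']))[0],np.array(f['t'],float),K(f),np.array(f['dist'],float)); return p.reshape(-1,2)
def cloud(f):
    v,u=np.mgrid[:420,:560]; px=np.c_[u.ravel(),v.ravel()].astype(float)
    n=cv2.undistortPoints(px.reshape(-1,1,2),K(f),np.array(f['dist'],float)).reshape(-1,2)
    d=f['depth'].ravel()[:,None]; X=(np.c_[n,np.ones(len(n))]*d-np.array(f['t']))@np.array(f['R'])
    X[d[:,0]<=0]=np.nan
    return X.reshape(420,560,3)
def rectfit(P,L,W):
    # pose of LxW rectangle best covering points (robust via minAreaRect init)
    (c,(w,h),a)=cv2.minAreaRect(P.astype(np.float32)); return c,(w,h),a
E
python3 - <<'E'
import pickle,numpy as np,cv2
from h import *
fs=pickle.load(open('f0.pkl','rb'))
for n in fs:
    f=fs[n];X=cloud(f); z=X[...,2]
    print(n,'cam',-np.array(f['R']).T@np.array(f['t']))
    m=((z>50)&(z<85)).astype(np.uint8)
    k,l,st,ce=cv2.connectedComponentsWithStats(m)
    for i in np.argsort(-st[1:,4])[:3]+1: print(i,st[i],ce[i])
    hsv=cv2.cvtColor(f['img'],cv2.COLOR_RGB2HSV)
    i=np.argmax(st[1:,4])+1; M=(l==i)
    M=M.astype(np.uint8)
    P=X[M>0]; print('plane z med',np.nanmedian(P[:,2]),np.nanstd(P[:,2]))
    cs=cv2.findContours(M,cv2.RETR_EXTERNAL,cv2.CHAIN_APPROX_NONE)[0]; c=max(cs,key=cv2.contourArea).reshape(-1,2)
    W=unproj(f,c,60)[:,:2].astype(np.float32); r=cv2.minAreaRect(W); print('stand',r,cv2.boxPoints(r).round().tolist())
    B=((hsv[...,1]>110)&(hsv[...,0]<16)&(cv2.erode(M,np.ones((3,3)))>0)).astype(np.uint8)
    k,l,st,ce=cv2.connectedComponentsWithStats(B); j=np.argmax(st[1:,4])+1; print(st[j],ce[j])
    c=max(cv2.findContours((l==j).astype(np.uint8),cv2.RETR_EXTERNAL,cv2.CHAIN_APPROX_NONE)[0],key=cv2.contourArea).reshape(-1,2)
    W=unproj(f,c,64)[:,:2].astype(np.float32); r=cv2.minAreaRect(W); print('brown',r,cv2.boxPoints(r).round().tolist())
E
```

```text
top cam [ 503.75017404  -45.69763954 1123.59347473]
3 [  176   147   169   153 14949] [259.74065155 223.07371731]
1 [524  93  30  36 664] [538.38554217 109.72138554]
2 [533 144  27  36 650] [546.14153846 160.69076923]
plane z med 60.99970654357789 3.6714696591607625
stand ((539.396484375, -6.9275054931640625), (241.3123779296875, 301.7296142578125), 21.632415771484375) [[372.0, 89.0], [483.0, -192.0], [707.0, -103.0], [596.0, 178.0]]
[ 232  170   56   59 1648] [258.83980583 197.71601942]
brown ((593.0565795898438, -7.88177490234375), (98.6429214477539, 89.35926818847656), 29.160079956054688) [[528.0, 7.0], [572.0, -71.0], [658.0, -23.0], [614.0, 55.0]]
side cam [ 372.59038982 -556.99590086  799.60508707]
5 [  150   137   185   151 13819] [242.26275418 209.13582748]
1 [ 406    0  154  135 2304] [488.87717014  66.15364583]
2 [  0   7  48  22 551] [22.55353902 18.07803993]
plane z med 60.237645427603624 3.965136955617222
stand ((536.0948486328125, -9.978775024414062), (244.83621215820312, 305.85107421875), 21.598512649536133) [[366.0, 87.0], [479.0, -197.0], [706.0, -107.0], [594.0, 177.0]]
[ 237  170   59   53 1303] [266.45587107 192.43975441]
brown ((585.650634765625, -11.358871459960938), (111.0464096069336, 90.01577758789062), 29.02104949951172) [[515.0, 1.0], [559.0, -78.0], [656.0, -24.0], [612.0, 55.0]]
```

```bash
python3 - <<'E'
from rig import bot
import numpy as np
from scipy.spatial.transform import Rotation as R
s=bot.sense(); r=R.from_quat(s['tool_rot']).as_matrix(); print(r.round(3)); 
y=r[:,1]; print('yaw of tool y',np.degrees(np.arctan2(y[1],y[0])))
th=np.radians(21.6); ux=np.array([np.cos(th),np.sin(th)])
print('target y yaw', 111.6,'or',-68.4)
rear=np.array([636,16])-110*np.array([np.cos(np.radians(29.1)),np.sin(np.radians(29.1))])
print('rear',rear); tgt=rear-40*ux; print('tgt',tgt,(np.array([*tgt,120])-s['eef_pos'])/20)
E
```

```text
[[-0.     0.253  0.967]
 [-0.001  0.967 -0.253]
 [-1.    -0.001 -0.   ]]
yaw of tool y 75.34342400122657
target y yaw 111.6 or -68.4
rear [539.88505547 -37.49689185]
tgt [502.69399603 -52.22187395] [ 17.54873654 -31.62613485  -4.91261433]
```

```bash
python3 -m creep '[[0.53,-0.96,0,0,0,0.05,0.5],[0.53,-0.96,0,0,0,0.05,0.5],[0.53,-0.96,0,0,0,0.05,0.5],[0.53,-0.96,0,0,0,0.05,0.5],[0.53,-0.96,0,0,0,0,0.5]]'
python3 -m creep '[[0.53,-0.96,0,0,0,0,0.5],[0.53,-0.96,0,0,0,0,0.5],[0.53,-0.96,0,0,0,0,0.5],[0.53,-0.96,0,0,0,0,0.5],[0.53,-0.96,0,0,0,0,0.5]]'
python3 -m creep '[[0.53,-0.96,0,0,0,0,0.5],[0.53,-0.96,0,0,0,0,0.5],[0.53,-0.96,0,0,0,0,0.5],[0.53,-0.96,0,0,0,0,0.5],[0.53,-0.96,0,0,0,0,0.5]]'
```

```text
clock: 0.92
eef_pos: [205.1, 483.8, 218.6]
tool_rot: [-0.132, 0.695, 0.132, 0.695]
wrist_force: [0.4, -0.1, -0.3]
width: 0.524
clock: 1.55
eef_pos: [258.2, 387.5, 218.7]
tool_rot: [-0.131, 0.695, 0.131, 0.695]
wrist_force: [-0.4, -0.5, -0.3]
width: 0.501
clock: 2.17
eef_pos: [311.1, 291.5, 218.7]
tool_rot: [-0.131, 0.695, 0.131, 0.695]
wrist_force: [0.8, 0.2, -0.7]
width: 0.5
```

```bash
python3 -m creep '[[0.53,-0.96,0,0,0,0,0.5],[0.53,-0.96,0,0,0,0,0.5],[0.53,-0.96,0,0,0,0,0.5],[0.53,-0.96,0,0,0,0,0.5],[0.53,-0.96,0,0,0,0,0.5]]'
python3 -m creep '[[0.53,-0.96,-0.3,0,0,0,0.5],[0.53,-0.96,-0.3,0,0,0,0.5],[0.53,-0.96,-0.3,0,0,0,0.5],[0.53,-0.96,-0.3,0,0,0,0.5],[0.53,-0.96,-0.3,0,0,0,0.5]]'
python3 -c "
from rig import bot
s=bot.sense();print(s['clock'],s['eef_pos'],s['tool_rot'],s['qpos'],s['width'])"
```

```text
clock: 2.8
eef_pos: [364.1, 195.5, 218.7]
tool_rot: [-0.131, 0.695, 0.131, 0.695]
wrist_force: [-0.5, -0.3, -0.7]
width: 0.502
clock: 3.42
eef_pos: [417.0, 99.5, 188.5]
tool_rot: [-0.131, 0.695, 0.131, 0.695]
wrist_force: [-0.0, -0.1, 0.3]
width: 0.501
3.425 [417.01787444  99.52880881 188.52155381] [-0.13082373  0.69477857  0.13080916  0.69502292] [ 1.14573421e-01 -3.37317094e-01  1.97859851e+00  4.15009339e-06
  1.49996509e+00 -1.82837180e+00] 0.5013327945045165
```

```bash
python3 -m creep '[[0.53,-0.95,-0.2,0,0,0,0.5],[0.53,-0.95,-0.2,0,0,0,0.5],[0.53,-0.95,-0.4,0,0,0,0.5],[0.53,-0.95,-0.4,0,0,0,0.5]]'
python3 -m creep '[[0.53,-0.95,-0.4,0,0,0,0.5],[0.53,-0.95,-0.4,0,0,0,0.5],[0.53,-0.95,-0.4,0,0,0,0.5],[0.53,-0.95,-0.4,0,0,0,0.5],[0,0,0,0,0,0,0.5]]'
python3 - <<'E'
from rig import bot
import cv2,numpy as np
from scipy.spatial.transform import Rotation as R
s=bot.sense();print(s['clock'],s['eef_pos'])
y=R.from_quat(s['tool_rot']).as_matrix()[:,1];print(np.degrees(np.arctan2(y[1],y[0])))
for n in("top","side"):
    f=bot.grab_frame(n); a=f['img'][130:315,130:350,::-1]
    cv2.imwrite(f'pics/{n}1.png',cv2.resize(a,None,fx=3,fy=3,interpolation=cv2.INTER_CUBIC))
E
```

```text
clock: 3.92
eef_pos: [459.4, 23.5, 164.5]
tool_rot: [-0.131, 0.695, 0.131, 0.695]
wrist_force: [-0.5, -0.0, 0.0]
width: 0.501
clock: 4.55
eef_pos: [501.2, -52.7, 131.9]
tool_rot: [-0.13, 0.695, 0.13, 0.695]
wrist_force: [-0.2, 0.2, -0.3]
width: 0.502
4.55 [501.21612881 -52.65188727 131.94149039]
111.23322923731891
```

View pics/side1.png

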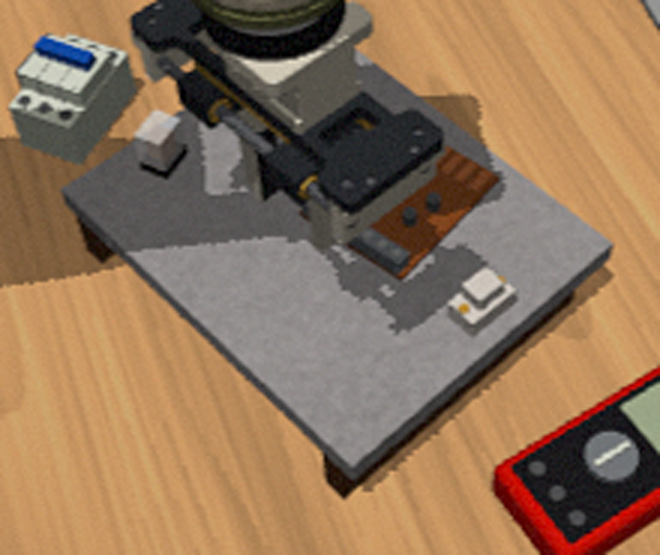

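View pics/top1.png

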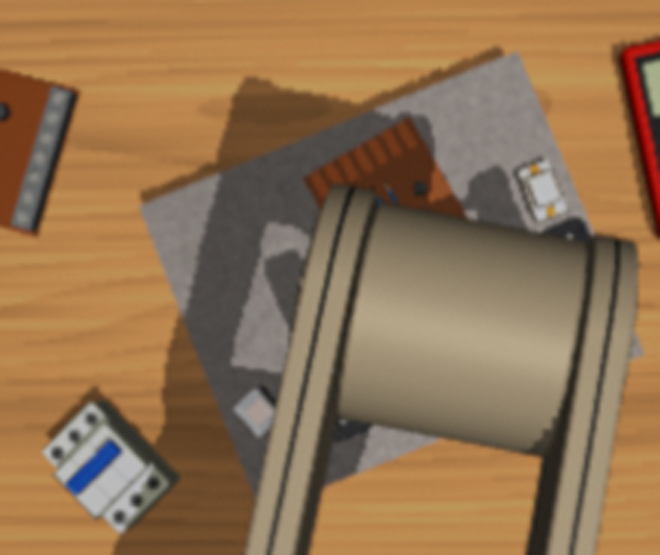

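```bash
python3 -m creep '[[-0.09,0.23,-0.8,0,0,0,0.5],[0,0,-0.8,0,0,0,0.5],[0,0,-0.8,0,0,0,0.5],[0,0,-0.4,0,0,0,0.5],[0,0,-0.4,0,0,0,0.5]]'
python3 -m creep '[[0.23,0.09,0,0,0,0,0.5],[0.23,0.09,0,0,0,0,0.5],[0.23,0.09,0,0,0,0,0.5],[0.23,0.09,0,0,0,0,0.5],[0,0,0,0,0,0,0.5]]'
python3 - <<'E'
from rig import bot
import cv2,numpy as np
s=bot.sense();print(s['clock'],s['eef_pos'])
for n in("top","side"):
    f=bot.grab_frame(n); a=f['img'][130:300,150:350,::-1]
    cv2.imwrite(f'pics/{n}2.png',cv2.resize(a,None,fx=3.2,fy=3.2,interpolation=cv2.INTER_CUBIC))
E
```

```text
clock: 5.28
eef_pos: [499.7, -46.9, 68.0]
tool_rot: [-0.131, 0.695, 0.131, 0.695]
wrist_force: [0.1, 0.5, -1.0]
width: 0.501
clock: 5.9
eef_pos: [518.7, -39.6, 68.8]
tool_rot: [-0.131, 0.695, 0.131, 0.695]
wrist_force: [-0.5, -0.1, -0.0]
width: 0.499
5.9 [518.65856249 -39.55326842  68.82032639]
```

View pics/side2.png

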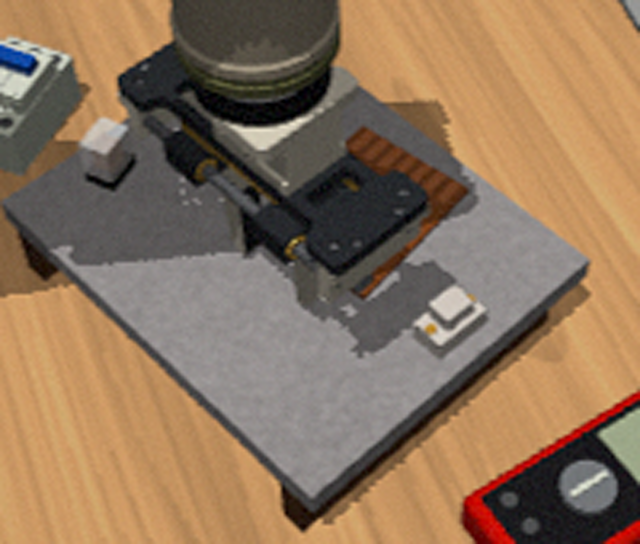

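```bash
python3 -m creep '[[0.23,0.09,0,0,0,0,0.5],[0.23,0.09,0,0,0,0,0.5],[0.23,0.09,0,0,0,0,0.5],[0.23,0.09,0,0,0,0,0.5],[0.23,0.09,0,0,0,0,0.5]]'
python3 -m creep '[[0.23,0.09,0,0,0,0,0.5],[0.23,0.09,0,0,0,0,0.5],[0.23,0.09,0,0,0,0,0.5],[0.23,0.09,0,0,0,0,0.5],[0,0,0,0,0,0,0.5]]'
cat > m.py <<'E'
from rig import bot
import sys
from h import *
tag=sys.argv[1]
s=bot.sense(); E=np.array([651.5,37.5]); th=np.radians(21.6)
ux=np.array([np.cos(th),np.sin(th)]); uy=np.array([-ux[1],ux[0]])
d=s['eef_pos'][:2]-E; print('t',s['clock'],'tcp stand',d@ux,d@uy,'z',s['eef_pos'][2],'F',s['wrist_force'])
for n in("top","side"):
    f=bot.grab_frame(n); im=f['img']
    hsv=cv2.cvtColor(im,cv2.COLOR_RGB2HSV)
    X=cloud(f); B=((hsv[...,1]>110)&(hsv[...,0]<16)&(X[...,2]>52)&(X[...,2]<85)).astype(np.uint8)
    k,l,st,ce=cv2.connectedComponentsWithStats(B)
    c0=proj(f,[[*(E+0*ux-20*uy),64]])[0]
    js=[j for j in range(1,k) if st[j,4]>150 and np.hypot(*(ce[j]-c0))<70]
    if js:
        j=max(js,key=lambda j:st[j,4])
        c=max(cv2.findContours((l==j).astype(np.uint8),cv2.RETR_EXTERNAL,cv2.CHAIN_APPROX_NONE)[0],key=cv2.contourArea).reshape(-1,2)
        W=unproj(f,c,64)[:,:2]-E; W=np.c_[W@ux,W@uy]
        # front edge: per-y-bin max x
        yb=np.arange(W[:,1].min()+8,W[:,1].max()-8,4)
        pts=[]
        for y in yb:
            q=W[abs(W[:,1]-y)<3]
            if len(q): pts.append(q[np.argmax(q[:,0])])
        pts=np.array(pts); p=np.polyfit(pts[:,1],pts[:,0],1); r=pts[:,0]-np.polyval(p,pts[:,1]); g=abs(r)<3
        p=np.polyfit(pts[g,1],pts[g,0],1)
        ym=(W[:,1].min()+W[:,1].max())/2
        print(n,'front x',np.polyval(p,ym),'yaw rel',-np.arctan(p[0]),'yrange',W[:,1].min(),W[:,1].max(),'rect',cv2.minAreaRect(W.astype(np.float32)))
    # stand edge drift check
    a=im[110:300,150:350,::-1]
    cv2.imwrite(f'pics/{n}{tag}.png',cv2.resize(a,None,fx=3,fy=3,interpolation=cv2.INTER_CUBIC))
E
python3 m.py 3
```

```text
clock: 6.62
eef_pos: [541.5, -30.5, 68.6]
tool_rot: [-0.131, 0.695, 0.131, 0.695]
wrist_force: [-1.9, 0.1, -0.2]
width: 0.501
clock: 7.25
eef_pos: [560.1, -23.4, 68.8]
tool_rot: [-0.131, 0.695, 0.131, 0.695]
wrist_force: [-0.4, -0.3, 0.6]
width: 0.498
t 7.25 tcp stand -107.36120382363306 -22.952955635311525 z 68.77060473094367 F [-0.37074697 -0.34118968  0.61685885]
top front x 14.10753266854743 yaw rel 0.0015683649823697958 yrange -74.57172565281063 -23.378847558443205 rect ((1.6375560760498047, -48.905303955078125), (51.2047119140625, 25.8751277923584), 89.63197326660156)
side front x 11.822594262341681 yaw rel 0.010507686643739895 yrange -76.4827909928416 -46.93639797094502 rect ((-41.72142028808594, -71.03035736083984), (113.61466979980469, 27.444103240966797), 10.768064498901367)
```

View pics/top3.png

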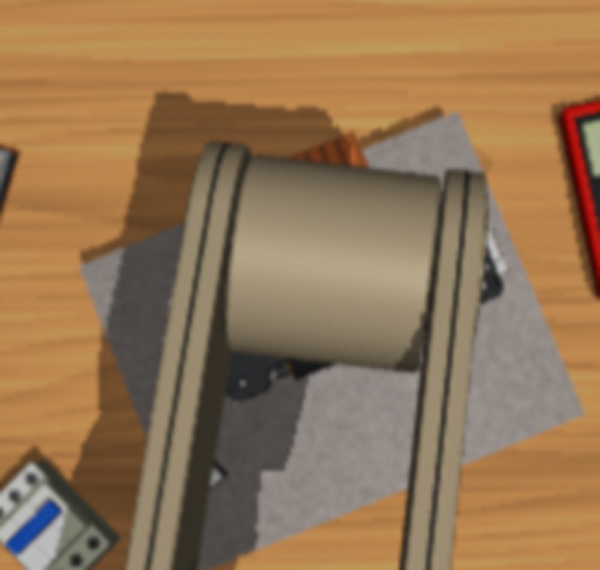

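View pics/side3.png

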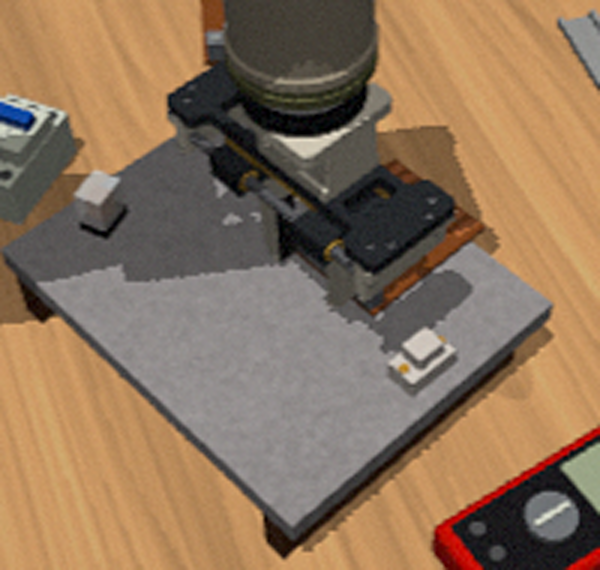

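```bash
python3 -m creep '[[0.16,0.065,0,0,0,0,0.5],[0.16,0.065,0,0,0,0,0.5],[0.16,0.065,0,0,0,0,0.5],[0.14,0.055,0,0,0,0,0.5],[0,0,0,0,0,0,0.5]]'
python3 m.py 4
```

```text
clock: 7.98
eef_pos: [572.5, -18.3, 68.7]
tool_rot: [-0.131, 0.695, 0.131, 0.695]
wrist_force: [-0.3, -0.6, 0.0]
width: 0.502
t 7.975 tcp stand -94.045756269211 -22.813138007849606 z 68.67042550875365 F [-0.27496214 -0.62600608  0.01486422]
side front x 24.191070446097484 yaw rel 0.06160039807176582 yrange -76.48722383233374 -50.58963465836344 rect ((-29.417659759521484, -71.00191497802734), (112.9142837524414, 24.527179718017578), 8.63972282409668)
```

```bash
python3 -m creep '[[-0.4,-0.16,0,0,0,0,0.5],[-0.9,-0.36,0,0,0,0,0.5],[-0.9,-0.36,0.3,0,0,0,0.5],[-0.8,-0.32,1,0,0,0,0.5],[-0.8,-0.32,1,0,0,0,0.5]]'
python3 -m creep '[[-0.8,-0.32,1,0,0,0,0.5],[-0.8,-0.32,1,0,0,0,0.5],[-0.8,-0.32,1,0,0,0,0.5],[-0.8,-0.32,1,0,0,0,0.5],[0,0,0,0,0,0,0.5]]'
python3 m.py 5
```

```text
clock: 8.7
eef_pos: [494.7, -49.2, 114.8]
tool_rot: [-0.131, 0.695, 0.131, 0.695]
wrist_force: [0.4, -0.7, -0.2]
width: 0.496
clock: 9.32
eef_pos: [432.3, -75.2, 196.3]
tool_rot: [-0.131, 0.694, 0.13, 0.696]
wrist_force: [-0.1, -0.2, 0.3]
width: 0.5
t 9.325 tcp stand -245.2527531315829 -24.114569813628655 z 196.27073190009992 F [-0.10013219 -0.17126906  0.29602886]
top front x 27.351248757772844 yaw rel -0.0075484669958008925 yrange -74.4120610707402 15.802930631979322 rect ((-23.814559936523438, -29.244949340820312), (90.08141326904297, 102.83755493164062), 89.69239807128906)
side front x 24.539099811824407 yaw rel -0.009392422166704932 yrange -76.48722383233374 16.347464125905816 rect ((-29.30527114868164, -29.47345733642578), (91.7454833984375, 109.72803497314453), 88.5074691772461)
```

View pics/top5.png

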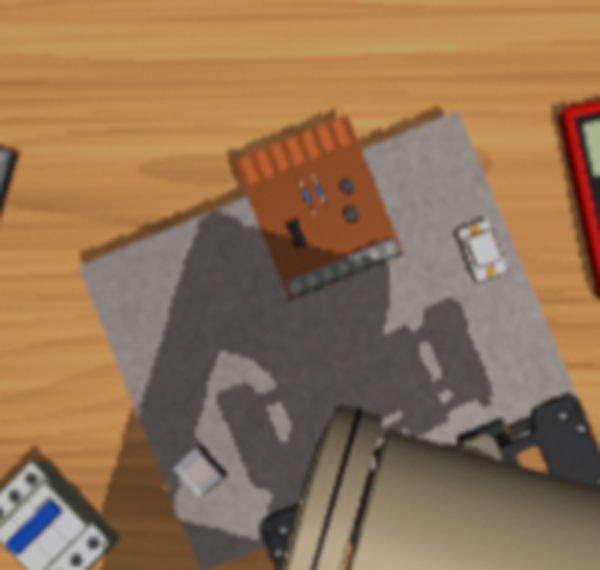

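View pics/side5.png

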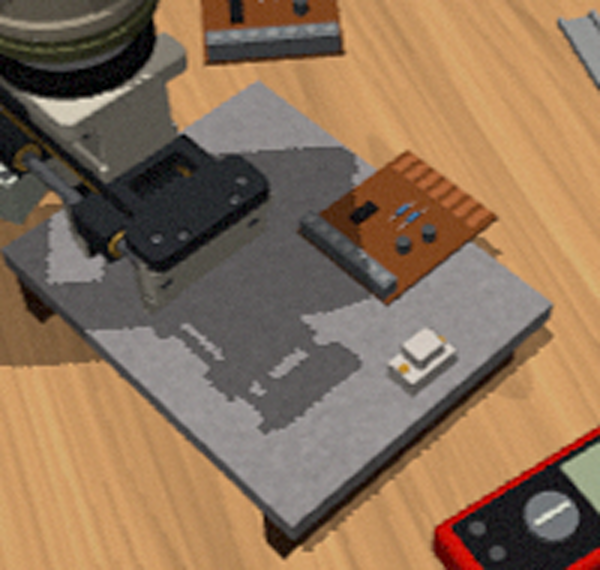

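```bash
python3 - <<'E'
from rig import bot
from h import *
import pickle
f0=pickle.load(open('f0.pkl','rb'))
E=np.array([651.5,37.5]); th=np.radians(21.6)
ux=np.array([np.cos(th),np.sin(th)]); uy=np.array([-ux[1],ux[0]])
for n in("top","side"):
    f=bot.grab_frame(n)
    hsv=cv2.cvtColor(f['img'],cv2.COLOR_RGB2HSV).astype(np.float32)
    S=hsv[...,1]; G=cv2.cvtColor(f['img'],cv2.COLOR_RGB2GRAY).astype(np.float32)
    def edge(ys,z,I,x0,x1):
        xs=np.arange(x0,x1,.25); out=[]
        for y in ys:
            P=E+np.outer(xs,ux)+y*uy; p=proj(f,np.c_[P,np.full(len(xs),z)]).astype(np.float32)
            v=cv2.remap(I,p[:,:1],p[:,1:],cv2.INTER_LINEAR).ravel()
            g=cv2.GaussianBlur(v[None],(0,0),4)[0]; d=np.abs(np.gradient(g)); out.append(xs[np.argmax(d)])
        return np.array(out)
    e1=edge(np.arange(-120,-85,4),60,S,-12,12); e2=edge(np.arange(30,120,6),60,S,-12,12)
    fr=edge(np.arange(-68,10,5),64,f['img'][...,2].astype(np.float32),15,40); fr2=edge(np.arange(-68,10,5),64,G,15,40)
    print(n,'edge',e1.round(1),e2.round(1)); print(' front',fr.round(1),fr2.round(1)); print(' overhang',np.median(fr)-np.median(np.r_[e1,e2]),np.median(fr2)-np.median(np.r_[e1,e2]))
    for l in("relay","fuse_block","breaker","meter"):
        a=bot.outline_of(f,l)
        print(l,[(d['conf'],d['bbox']) for d in a[:2]])
    d=np.abs(f['img'].astype(int)-f0[n]['img']).mean(2)
print('stand z / board top z', [np.nanmedian(cloud(f)[...,2][m]) for m in [bot.outline_of(f,'board')[0]['mask']]])
E
```

```text
top edge [-0.2 -0.2  0.2 -0.2 -0.5  0.2  0.  -0.5  0. ] [-0.5 -0.5 -0.8 -0.5  0.   0.   0.   0.   0.   0.2 -0.2  0.   0.   0.2
  0. ]
 front [27.  33.8 33.8 35.5 35.2 33.5 33.  35.  35.2 34.2 34.5 34.8 34.2 35.2
 34.5 33. ] [27.2 33.8 33.8 35.2 35.  33.5 33.2 35.  35.  34.2 34.2 34.2 34.2 35.2
 34.5 33. ]
 overhang 34.375 34.25
relay [(0.72, [208.4, 258.7, 222.5, 274.9])]
fuse_block [(0.46, [303.1, 184.3, 318.7, 204.0])]
breaker [(0.96, [144.6, 264.7, 191.9, 309.4])]
meter [(0.62, [336.4, 140.5, 381.4, 210.0])]
side edge [-3.2 -3.5 -3.8 -3.2 -3.2 -3.8 -2.8 -3.  -2.8] [-3.2 -3.  -4.  -3.  -2.8 -3.  -3.  -3.2 -3.2 -2.8 -3.  -3.  -3.2 -3.
 -3.2]
 front [24.2 24.2 24.5 24.2 25.  24.2 24.5 24.5 24.5 24.8 24.8 24.8 24.5 25.5
 24.8 25. ] [24.2 24.5 24.5 24.5 25.  24.5 24.2 24.5 24.8 25.  25.  24.8 24.5 25.2
 24.8 25.2]
 overhang 27.625 27.75
relay []
fuse_block [(0.58, [281.7, 222.2, 303.5, 241.5])]
breaker [(0.95, [132.1, 152.5, 164.5, 183.6])]
meter [(0.56, [297.6, 250.7, 378.3, 320.4])]
stand z / board top z [np.float64(64.53281482407155)]
```

```bash
python3 - <<'E'
from rig import bot
from h import *
E=np.array([651.5,37.5]); th=np.radians(21.6)
ux=np.array([np.cos(th),np.sin(th)]); uy=np.array([-ux[1],ux[0]])
f=bot.grab_frame("top"); g=bot.grab_frame("side")
out=[]
for h,bx in((f,(215,135,300,220)),(g,(240,150,325,235))):
    k=7
    a=cv2.resize(h['img'][bx[1]:bx[3],bx[0]:bx[2],::-1],None,fx=k,fy=k,interpolation=cv2.INTER_NEAREST)[:, :399] if 0 else cv2.resize(h['img'][bx[1]:bx[3],bx[0]:bx[2],::-1],(400,400),interpolation=cv2.INTER_CUBIC)
    s=400/85; o=0 if h is f else -3
    for fx,c in((27.7,(0,255,0)),(33,(255,255,0))):
        P=np.array([[*(E+(x+o)*ux+y*uy),64] for x,y in((fx,-74.5),(fx,15.5),(fx-98,15.5),(fx-98,-74.5))])
        p=((proj(h,P)-[bx[0],bx[1]]+.5)*s).astype(int); cv2.polylines(a,[p],True,c,1)
    out.append(a)
cv2.imwrite('pics/chk.png',np.hstack(out))
E
```

```text
(no output)
```

View pics/chk.png

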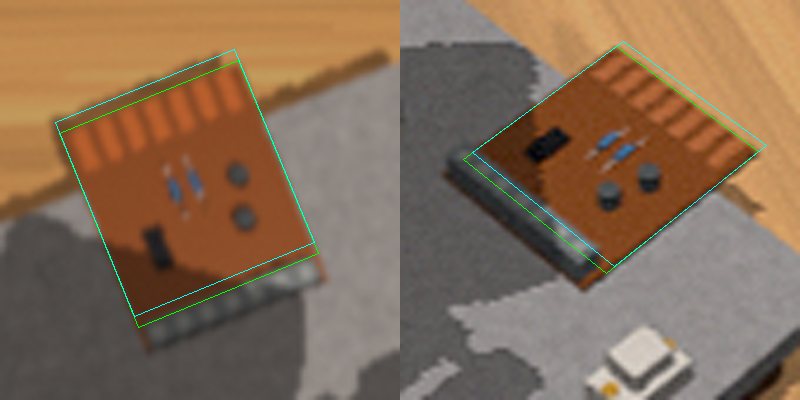

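```bash
python3 -c "
from rig import bot
print(bot.job_done(), bot.sense()['clock'])"
```

```text
the job is handed in; nothing more can be done
the job is handed in; nothing more can be done
```

I pushed the board that lies on the stand about 50 mm along it. Both half-open finger tips pressed on the terminal strip's rear face, which also turned the board square. I then backed the arm off and handed the job in; at the last look (clock about 9.3 s) the arm was well clear, with the TCP at z = 196 mm.

**Last checks:**
- **Overhang:** about 27.5–28 mm (allowed 23–37). The top outline gave 27.4 mm, and the side view gave 27.6 mm against its own view of the stand edge.
- **Square:** within about 0.01 rad in both views.
- **Flat:** the depth on the board read about 64.5 mm, which matches the stand's 60 mm plus the 4 mm board.
- **Bystanders:** the relay's top-view box moved less than 1 pixel from the start. The fuse block, breaker and meter look unmoved in the pictures and the fingers never came near them, but I did not measure them against the start.

**Checks that failed or disagreed:**
- A gradient edge search in the top view gave 34 mm. The enlarged crop shows it had locked onto the dark band beyond the copper end, which I took to be the board's shadow on the table, so I discarded it. It would also have been within tolerance.
- The network did not find the relay in the last side picture.
- The two cameras place the stand edge about 3 mm apart, so I measured the overhang within each view.

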